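# Close the dust cover over the accommodation lens

## Robot

A 6-joint arm with a two-finger parallel gripper is mounted at the origin on the work surface. World frame = base frame: x ahead of the robot, y to its left, z up, the work surface at z = 0. Lengths are in m, angles in rad, forces in N, time in s.
With the tool pointing down it reaches from about 0.25 to 0.775 m from the base axis. Payload 4 kg.
Tool frame: the origin (TCP) lies at the very end of the fingers, on their centre line; the grasp point (between the pads) lies 19 mm behind it; z points along the fingers, y is the line along which they close (so a half turn about z gives the same grasp; the last joint's range is limited). The gripper opens to 94 mm and grips with 3 to 60 N. Pads are 16 mm wide; open, the fingers measure 119 mm over their backs; the gripper's body (75 mm by 177 mm) begins 78 mm behind the grasp point.
Start: joints at [1.047, 0.087, 1.371, -0, 1.684, -0.103], TCP at [0.225, 0.502, 0.206] pointing down, gripper open.
Joint ranges: [-3.1, 3.1], [-0.76, 2.03], [0.27, 2.55], [-1.08, 4.22], [0.17, 2.65], [-2.57, 2.57]. Speed limits (rad/s): [2.79, 2.79, 3.14, 3.14, 3.14, 3.14].

## Interface

Orientations are given as [roll, pitch, yaw] about the fixed x, y, z axes, in that order (R = Rz(yaw) Ry(pitch) Rx(roll)).
In Python, from bench import robot gives the robot as it stands. The module is installed in compiled form; this text tells all that it offers.
- The arm moves only by the tool move_arm, never from a script. Its argument "deltas" is one flat list of numbers, 7 for each row, row after row: the turn, a rotation vector about the tool's x, y, z in rad, then the shift along the tool's x, y, z in cm, then the closure, from -1 (fully open) to 1 (shut). A call has 1 to 8 rows; each row is the pose to reach, as a shift and turn from the pose commanded when the call began, along the tool's axes at that moment; what a row does not reach only later rows make up. A row lasts 1/10 s, in which the tool goes at most 50 mm and 8.59 degrees, less where a joint would pass 70% of its speed; a pose out of reach is approached as far as the arm can. A call with a gripper value outside its range is refused whole. The fingers move at their own pace and stop on an object; the grip force is fixed at half the most. Time passes only in rows, so rows that repeat a pose let the fingers close. It gives the time, the measured TCP pose, the force, the opening and the grip force at its end, in the units of the state.
- robot.get_obs(): the state, without advancing time (a new reading comes with each control period).
- robot.snapshot(name): name is "side" or "top" or "wrist"; returns a dict with "image" (384x512x3 uint8, red, green, blue), "depth" (384x512 float32, m along the optical axis (not along the pixel's ray), 0 where there is no reading), "fov_y" (degrees; the focal length in pixels is half the picture's height over the tangent of half this angle, whatever the lens; pixels are square), "cx", "cy" (the principal point, pixels), "origin" and "orientation" of the camera in the world; the wrist camera has in their place "T_tool_cam" (4x4, takes a point from camera to tool coordinates, whose origin is the TCP and whose axes are the flange's). Camera axes: x right, y up, looking along -z (the intrinsics and any distortion apply to the point x, -y, -z); pixel columns grow to the right and rows downward; lengths in m; the calibration is good to about 2 mm. A picture is of the moment at which its call begins: read the wrist's pose just before it.
- robot.close_job(): hands the job in; it is judged then, once.
The state is a dict: "time": time; "joint_positions": joint angles; "qvel": joint speeds; "joint_torque": joint torques, N m; "tool_pos": TCP position; "ee_rot": TCP orientation; "wrist_force": force on the tool from outside, world axes, zero at the start; "wrist_torque": the same for the moment, N m; "width": finger opening in m; "finger_force": force on a finger pad.
Only numpy, scipy, OpenCV 4.12 (cv2) and the standard library are available. Lean on these libraries where they do the work, as an engineer would, in place of code of your own. Each camera call takes 0.05 s, during which the arm holds its last target. There are 200 camera calls.

## Task

Two small lens trays on the refraction shelf stand with their hinged dust covers leaning open. Take the cover of the tray that holds the round chrome-rimmed lens by its bar, swing it up past vertical and lower it gently all the way down onto its rubber bumpers, without letting it fall either way, then let go. Leave the cover of the tray with the brass prism leaning open as it is, and leave the lens lying in its tray.

Things in the scene. Friction and masses are not known exactly. Their poses are not given: they have to be found in the camera images.
- lens_cover (a joint): Hinged dust cover of the lens tray, rad: 0 leaning open (35 degrees past upright), 0.611 upright, 2.182 closed (level); both ends are hard stops. Nearly free hinge, no spring, 0.13 to 0.25 kg: it falls either way if not held. Black plate 150 mm wide, 3 mm thick, free edge 81 mm from the hinge; two thin struts 100 mm apart carry a round dark steel bar beyond that edge.
- lens_bar (a point): Centre of that bar, the part to grip: 10 mm thick, parallel to the hinge, 130 mm from its axis; its y axis runs along the bar. Window between bar and plate edge: 93 mm along the bar, 44 mm deep. The bar can turn between the fingers, which may point down all the way. Bar height above the shelf: 154 mm at the start, 178 mm upright, 48 mm closed, 45 mm in front of the tray.
- lens_hinge (a point): Middle of the cover's hinge axis, 48 mm above the shelf, fixed to the tray. y runs along the hinge, level; x is level and points to the side where the open cover leans; the closed bar lies 130 mm along -x. The tray is grey, fixed, 80 (x) by 150 (y) by 42 mm high, its centre 45 mm along -x from here. The prism's tray is just the same.
- lens_center (a point): Centre of the loose round accommodation lens, 38 mm across, 6 mm thick, chrome rim with a small tab, lying flat in its tray.
- prism_cover (a joint): The same kind of cover on the other tray, the one that holds a triangular brass bar prism 45 mm long; same angles. It leans open at 0 and is to stay there.

How it is judged:
By the outcome, as a careful person would: the job done as asked, in the order asked, and still so for the second after the job is handed in, with the robot touching nothing.
It also fails if it takes over 35 s, if anything falls off the work surface, if the arm or the gripper's body presses on something with over 40 N, if the wrist force passes 120 N, or if a joint passes its speed limit or range.

## Working session

There is one attempt and no reset: what is moved stays moved. The work goes in short steps, Python scripts to look and compute and a tool call to move; the robot and the scene stay as the last step left them, time stands still between calls to the robot, and variables do not carry over. Pictures are saved under pics/ and viewed, at most 10 in all, crops included, and the job is handed in when it is done.

Besides the shell and the picture viewer there is one more tool, called after "Emit:" as name(argument=value, ...) on one line, values as JSON. move_arm: Moves the arm, as the interface text tells. Its arguments: {"type":"object","properties":{"deltas":{"type":"array","items":{"type":"number"}}},"required":["deltas"]}

```bash
mkdir -p pics
cat > h.py <<'E'
import numpy as np, cv2
from scipy.spatial.transform import Rotation as R
from bench import robot
def snap(name):
    o=robot.get_obs(); s=robot.snapshot(name)
    if 'T_tool_cam' in s:
        T=np.eye(4); T[:3,:3]=R.from_euler('xyz',o['ee_rot']).as_matrix(); T[:3,3]=o['tool_pos']
        s['T']=T@np.array(s['T_tool_cam'])
    else: s['T']=None
    return s
def save(s,f): cv2.imwrite('pics/'+f,cv2.cvtColor(s['image'],cv2.COLOR_RGB2BGR))
E
python3 - <<'E'
from h import *
ims=[]
for n in('top','side','wrist'):
    s=snap(n); np.savez(n+'.npz',**{k:v for k,v in s.items() if v is not None}); save(s,n+'0.png')
    print(n,{k:(np.array(v).shape if k in('image','depth') else v) for k,v in s.items()})
print(robot.get_obs())
E
```

```text
top {'image': (384, 512, 3), 'depth': (384, 512), 'fov_y': 46.15682982585758, 'cx': 260.4102436127064, 'cy': 188.6998743397524, 'origin': array([ 0.49552833, -0.00566857,  1.02688024]), 'orientation': array([ 9.55773148e-02,  1.02622690e-03, -1.58069479e+00]), 'T': None}
side {'image': (384, 512, 3), 'depth': (384, 512), 'fov_y': 57.233200468362426, 'cx': 255.3757977024285, 'cy': 189.34034575619953, 'origin': array([ 0.42382375, -0.53245348,  0.48582817]), 'orientation': array([ 9.61811335e-01,  2.44250924e-04, -3.13133503e-01]), 'T': None}
wrist {'image': (384, 512, 3), 'depth': (384, 512), 'fov_y': 70.00005387536893, 'cx': 253.94780971146517, 'cy': 191.14662486322183, 'T_tool_cam': array([[-1.36416942e-03,  9.64122283e-01,  2.65455009e-01,
         7.69635133e-02],
       [ 9.99998881e-01,  1.47808483e-03, -2.29367008e-04,
         5.78714839e-04],
       [-6.13502865e-04,  2.65454399e-01, -9.64123221e-01,
        -1.78924647e-01],
       [ 0.00000000e+00,  0.00000000e+00,  0.00000000e+00,
         1.00000000e+00]]), 'T': array([[ 0.40971661, -0.87968745, -0.24141726,  0.1545852 ],
[... 178 characters left out ...]
   ]])}
{'time': 0.15, 'joint_positions': array([ 1.04687682e+00,  8.77724753e-02,  1.37190301e+00, -2.46374707e-05,
        1.68358270e+00, -1.03111162e-01]), 'qvel': array([-0.00031154, -0.00232086, -0.00357682,  0.00131267, -0.00103402,
        0.00136462]), 'joint_torque': array([ 2.14602172e-03, -3.40643120e+01, -3.02792180e+01,  7.18085188e-02,
        3.05166654e-02, -1.21741659e-04]), 'tool_pos': array([0.22448108, 0.50164481, 0.20458209]), 'ee_rot': array([-3.13993345e+00, -1.47074659e-04,  2.72078144e+00]), 'wrist_force': array([ 0.64509875,  0.02676204, -0.07417554]), 'wrist_torque': array([ 0.01901911,  0.00190825, -0.03384621]), 'finger_force': 0.0, 'width': 0.09397104941676375}
```

View pics/top0.png

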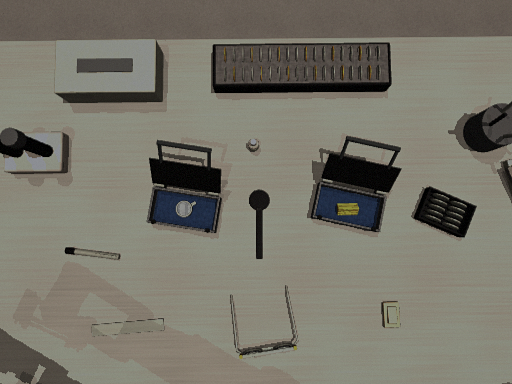

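View pics/side0.png

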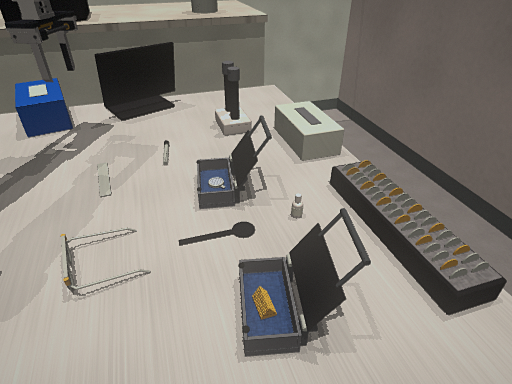

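The top view shows the lens (184,209) in the left tray, with its bar from (158,143) to (210,150). The prism (347,209) is in the right tray. The side view agrees.

```bash
cat >> h.py <<'E'
def cloud(s):
    T=s.get('T')
    if T is None:
        T=np.eye(4); T[:3,:3]=R.from_euler('xyz',s['orientation']).as_matrix(); T[:3,3]=s['origin']
    H,W=s['depth'].shape; f=H/2/np.tan(np.radians(s['fov_y'])/2)
    v,u=np.mgrid[:H,:W]; d=s['depth']
    P=np.stack([(u-s['cx'])/f*d,-(v-s['cy'])/f*d,-d],-1)
    P=P@T[:3,:3].T+T[:3,3]; P[d==0]=np.nan
    return P
def line(p):
    c=np.median(p,0) if 0 else p.mean(0); d=np.linalg.svd(p-c)[2][0]; t=(p-c)@d
    return c+d*(t.max()+t.min())/2,d,np.ptp(t)
E
python3 - <<'E'
from h import *
for n in('top','side'):
    s=dict(np.load(n+'.npz')); P=cloud(s)
    box=(slice(132,240),slice(140,232)) if n=='top' else (slice(110,212),slice(190,275))
    p=P[box].reshape(-1,3); c=s['image'][box].reshape(-1,3).astype(int)
    hsv=cv2.cvtColor(s['image'],cv2.COLOR_RGB2HSV)[box].reshape(-1,3)
    print(n,'table z',np.nanmedian(p[c.sum(1)>400][:,2]))
    dark=c.sum(1)<200
    b=p[dark&(p[:,2]>.143)&(p[:,2]<.17)]
    print('bar',len(b),line(b),b.mean(0))
    pl=p[dark&(p[:,2]>.06)&(p[:,2]<.11)]; q=pl.mean(0); sv=np.linalg.svd(pl-q); print('plate c',q,'n',sv[2][2],'rms',sv[1][2]/len(pl)**.5)
    blue=(hsv[:,0]>100)&(hsv[:,0]<125)&(hsv[:,1]>100)
    b=p[blue]; print('blue',len(b),np.nanmedian(b,0), cv2.minAreaRect(b[:,:2].astype(np.float32)))
    l=p[(c.min(1)>110)&(hsv[:,1]<60)&(p[:,2]>.004)&(p[:,2]<.035)]; print('lens',len(l),np.median(l,0) if len(l) else 0)
E
```

```text
top table z 0.0005740263733569062
bar 277 (array([0.66325022, 0.14383734, 0.15772625]), array([-0.16496967, -0.98626452,  0.00820354]), np.float64(0.10688774422005744)) [0.6631829  0.14343485 0.1577296 ]
plate c [0.61515684 0.15176456 0.08552699] n [-0.80574425  0.13526953  0.57660936] rms 0.0011080849882042724
blue 1610 [0.54643622 0.16256965 0.01259544] ((0.5764318704605103, 0.1601303219795227), (0.14491212368011475, 0.12274600565433502), 78.73192596435547)
lens 294 [0.55489318 0.16614848 0.01746335]
side table z -8.863977560130687e-05
bar 50 (array([0.65980648, 0.14237817, 0.15285413]), array([-0.15268794, -0.98827386, -0.0010784 ]), np.float64(0.10598337503967588)) [0.65810705 0.13137856 0.15284213]
plate c [0.61646477 0.1580708  0.08374076] n [ 0.81177017 -0.17565999 -0.55693156] rms 0.0028550214955739535
blue 84 [0.55970325 0.18587223 0.01215822] ((0.54735267162323, 0.1845090538263321), (0.09366357326507568, 0.05765228345990181), 83.14668273925781)
lens 174 [0.55828416 0.17399722 0.0193055 ]
```

```bash
cat >> h.py <<'E'
HX=np.array([.987,-.163,0]); HINGE=np.array([.588,.155,.048]); YAW=1.4065
def bar(phi):  # joint angle -> bar centre
    a=phi-np.radians(35); return HINGE+.130*(-np.sin(a)*HX+np.cos(a)*np.array([0,0,1]))
def delta(tcp,yaw=YAW):
    o=robot.get_obs(); A=R.from_euler('xyz',o['ee_rot'])
    B=R.from_euler('xyz',[np.pi,0,yaw])
    return np.round((A.inv()*B).as_rotvec(),3), np.round(A.inv().apply(np.array(tcp)-o['tool_pos'])*100,2)
E
python3 -c "
from h import *
print(bar(0),bar(2.182)); print(delta(bar(0)+[0,0,.07]))"
```

```text
[0.66159559 0.14284592 0.15448977] [0.45969001 0.17619    0.047956  ]
(array([-2.000e-03,  1.000e-03,  1.314e+00]), array([-54.55, -14.9 ,  -1.97]))
```

Emit:
move_arm(deltas=[0,0,0.15,-4,-1,-2,-0.3,0,0,0.3,-9,-2.5,-2,-0.3,0,0,0.44,-13.5,-3.5,-2,-0.3,0,0,0.58,-18,-5,-2,-0.3,0,0,0.72,-22.5,-6,-2,-0.3,0,0,0.86,-27,-7.5,-2,-0.3,0,0,1.0,-31.5,-8.6,-2,-0.3,0,0,1.1,-36,-10,-2,-0.3])

```text
time: 0.95
tool_pos: [0.5135, 0.2623, 0.2251]
ee_rot: [-3.141, -0.0, 1.616]
wrist_force: [-0.1, -0.3, 0.6]
width: 0.0612
finger_force: 0.0
```

```bash
python3 -c "
from h import *
print(delta(bar(0)+[0,0,.07]))"
```

```text
(array([-0.001, -0.   ,  0.21 ]), array([-12.6 ,  14.25,   0.05]))
```

Emit:
move_arm(deltas=[0,0,0.1,-3,3.4,0,-0.3,0,0,0.21,-6,6.8,0,-0.3,0,0,0.21,-9,10.2,0,-0.3,0,0,0.21,-11.5,13,0,-0.3,0,0,0.21,-12.6,14.25,0,-0.3,0,0,0.21,-12.6,14.25,0,-0.3,0,0,0.21,-12.6,14.25,0,-0.3])

```text
time: 1.65
tool_pos: [0.6606, 0.1452, 0.2248]
ee_rot: [-3.14, -0.0, 1.411]
wrist_force: [0.1, 0.8, 0.1]
width: 0.0612
finger_force: 0.0
```

Run:
```python
from h import *
print(delta(bar(0)+[0,0,.07])); 
s=snap('wrist'); save(s,'w1.png'); P=cloud(s).reshape(-1,3); c=s['image'].reshape(-1,3).astype(int)
near=np.linalg.norm(P[:,:2]-bar(0)[:2],axis=1)<.075
m=near&(P[:,2]>.143)&(P[:,2]<.17)&(c.sum(1)<250)
print(m.sum(),line(P[m]),P[m].mean(0),P[m].std(0))
```

```text
(array([-0.002, -0.   ,  0.004]), array([-0.22,  0.14,  0.03]))
924 (array([0.66524882, 0.14598618, 0.15773615]), array([ 0.16246113,  0.98671138, -0.0026519 ]), np.float64(0.10580420990121092)) [0.66599024 0.15048921 0.15772404] [0.00611739 0.03235597 0.0030637 ]
```

View pics/w1.png

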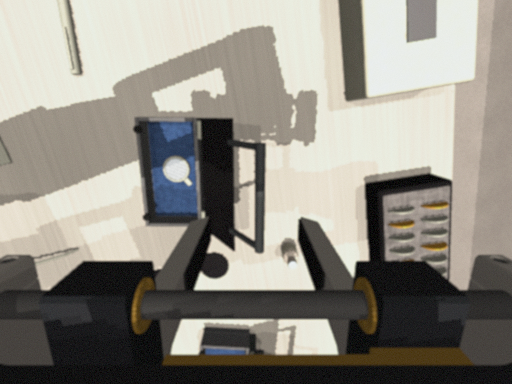

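The wrist view shows the bar at column 260, rows 143–250, between the open fingers. The wrist depth gives its centre at about (0.664, 0.145), so the estimate holds and I'll descend.

Emit:
move_arm(deltas=[0,0,0,-0.1,0.3,2,-0.3,0,0,0,-0.1,0.3,4,-0.3,0,0,0,-0.1,0.3,6,-0.3,0,0,0,-0.1,0.3,8,-0.3,0,0,0,-0.1,0.3,8.9,-0.3,0,0,0,-0.1,0.3,8.9,-0.3])

```text
time: 2.3
tool_pos: [0.6622, 0.1445, 0.135]
ee_rot: [-3.138, 0.001, 1.412]
wrist_force: [-0.7, -0.5, 1.0]
width: 0.061
finger_force: 0.0
```

Emit:
move_arm(deltas=[0,0,0,0,0,0,0.2,0,0,0,0,0,0,0.4,0,0,0,0,0,0,0.6,0,0,0,0,0,0,0.8,0,0,0,0,0,0,1,0,0,0,0,0,0,1,0,0,0,0,0,0,1,0,0,0,0,0,0,1])

```text
time: 3.1
tool_pos: [0.6642, 0.1434, 0.1366]
ee_rot: [3.141, -0.0, 1.411]
wrist_force: [1.5, -0.5, -0.6]
width: 0.0091
finger_force: 30.0
```

Run:
```python
import numpy as np
K=[-35,-15,5,25,45,65,80,90]
for a,b in zip(K,K[1:]):
    t=np.radians(np.linspace(a,b,9)); y=-13*(np.sin(t)-np.sin(t[0])); z=-13*(np.cos(t)-np.cos(t[0]))
    print(a,b,[f"{p:.2f},{q:.2f}" for p,q in zip(y[1:],z[1:])])
```

```text
-35 -15 ['-0.47,-0.32', '-0.96,-0.61', '-1.45,-0.88', '-1.96,-1.13', '-2.48,-1.36', '-3.01,-1.57', '-3.55,-1.75', '-4.09,-1.91']
-15 5 ['-0.55,-0.13', '-1.11,-0.25', '-1.67,-0.33', '-2.23,-0.39', '-2.80,-0.43', '-3.36,-0.44', '-3.93,-0.43', '-4.50,-0.39']
5 25 ['-0.56,0.06', '-1.12,0.15', '-1.68,0.26', '-2.23,0.39', '-2.78,0.55', '-3.31,0.73', '-3.84,0.94', '-4.36,1.17']
25 45 ['-0.51,0.25', '-1.01,0.52', '-1.49,0.82', '-1.96,1.13', '-2.42,1.47', '-2.86,1.82', '-3.29,2.20', '-3.70,2.59']
45 65 ['-0.39,0.41', '-0.77,0.84', '-1.12,1.28', '-1.46,1.74', '-1.77,2.21', '-2.07,2.69', '-2.34,3.19', '-2.59,3.70']
65 80 ['-0.17,0.39', '-0.33,0.78', '-0.48,1.18', '-0.62,1.58', '-0.74,1.99', '-0.85,2.40', '-0.94,2.82', '-1.02,3.24']
80 90 ['-0.05,0.28', '-0.09,0.56', '-0.12,0.84', '-0.15,1.12', '-0.17,1.41', '-0.19,1.69', '-0.19,1.97', '-0.20,2.26']
```

Emit:
move_arm(deltas=[0,0,0,0,-0.47,-0.32,1,0,0,0,0,-0.96,-0.61,1,0,0,0,0,-1.45,-0.88,1,0,0,0,0,-1.96,-1.13,1,0,0,0,0,-2.48,-1.36,1,0,0,0,0,-3.01,-1.57,1,0,0,0,0,-3.55,-1.75,1,0,0,0,0,-4.09,-1.91,1])

```text
time: 3.9
tool_pos: [0.6235, 0.1503, 0.1566]
ee_rot: [3.14, -0.001, 1.411]
wrist_force: [3.5, 1.0, 2.6]
width: 0.0091
finger_force: 30.0
```

Emit:
move_arm(deltas=[0,0,0,0,-0.55,-0.13,1,0,0,0,0,-1.11,-0.25,1,0,0,0,0,-1.67,-0.33,1,0,0,0,0,-2.23,-0.39,1,0,0,0,0,-2.8,-0.43,1,0,0,0,0,-3.36,-0.44,1,0,0,0,0,-3.93,-0.43,1,0,0,0,0,-4.5,-0.39,1])

```text
time: 4.7
tool_pos: [0.5784, 0.1578, 0.1592]
ee_rot: [-3.141, -0.001, 1.411]
wrist_force: [2.2, 3.2, 1.4]
width: 0.009
finger_force: 30.0
```

Run:
```python
from h import *
print(robot.get_obs()['tool_pos'],robot.get_obs()['wrist_force'])
s=snap('side'); save(s,'s2.png')
```

```text
[0.57835528 0.15775012 0.15919748] [2.15623275 3.17907066 1.40011911]
```

View pics/s2.png

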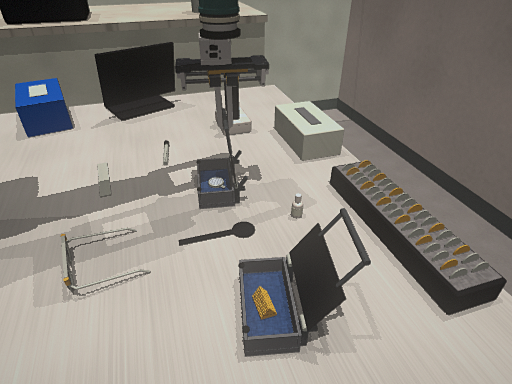

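The lens cover is just past upright, with the bar held between the fingers at about (226,110). The prism cover hasn't moved. I'll carry on along the arc.

Emit:
move_arm(deltas=[0,0,0,0,-0.56,0.06,1,0,0,0,0,-1.12,0.15,1,0,0,0,0,-1.68,0.26,1,0,0,0,0,-2.23,0.39,1,0,0,0,0,-2.78,0.55,1,0,0,0,0,-3.31,0.73,1,0,0,0,0,-3.84,0.94,1,0,0,0,0,-4.36,1.17,1])

```text
time: 5.55
tool_pos: [0.5353, 0.1646, 0.1475]
ee_rot: [-3.141, -0.001, 1.411]
wrist_force: [2.6, 4.8, 1.0]
width: 0.0092
finger_force: 30.0
```

Emit:
move_arm(deltas=[0,0,0,0,-0.51,0.25,1,0,0,0,0,-1.01,0.52,1,0,0,0,0,-1.49,0.82,1,0,0,0,0,-1.96,1.13,1,0,0,0,0,-2.42,1.47,1,0,0,0,0,-2.86,1.82,1,0,0,0,0,-3.29,2.2,1,0,0,0,0,-3.7,2.59,1])

```text
time: 6.35
tool_pos: [0.4989, 0.1704, 0.1213]
ee_rot: [-3.141, -0.001, 1.411]
wrist_force: [1.8, 5.3, -0.2]
width: 0.0088
finger_force: 30.0
```

Emit:
move_arm(deltas=[0,0,0,0.05,-0.39,0.41,1,0,0,0,0.1,-0.77,0.84,1,0,0,0,0.1,-1.12,1.28,1,0,0,0,0.1,-1.46,1.74,1,0,0,0,0.1,-1.77,2.21,1,0,0,0,0.1,-2.07,2.69,1,0,0,0,0.1,-2.34,3.19,1,0,0,0,0.1,-2.59,3.7,1])

```text
time: 7.15
tool_pos: [0.474, 0.1747, 0.0844]
ee_rot: [3.141, 0.001, 1.411]
wrist_force: [2.5, -0.6, -0.1]
width: 0.009
finger_force: 30.0
```

Emit:
move_arm(deltas=[0,0,0,0,-0.17,0.39,1,0,0,0,0,-0.33,0.78,1,0,0,0,0,-0.48,1.18,1,0,0,0,0,-0.62,1.58,1,0,0,0,0,-0.74,1.99,1,0,0,0,0,-0.85,2.4,1,0,0,0,0,-0.94,2.82,1,0,0,0,0,-1.02,3.24,1])

```text
time: 7.95
tool_pos: [0.4648, 0.1763, 0.0525]
ee_rot: [3.139, 0.001, 1.411]
wrist_force: [5.4, -3.6, -0.5]
width: 0.0087
finger_force: 30.0
```

Emit:
move_arm(deltas=[0,0,0,0,0.0,0.25,1,0,0,0,0,-0.03,0.5,1,0,0,0,0,-0.05,0.75,1,0,0,0,0,-0.07,1,1,0,0,0,0,-0.08,1.25,1,0,0,0,0,-0.1,1.5,1,0,0,0,0,-0.1,1.7,1,0,0,0,0,-0.1,1.9,1])

```text
time: 8.75
tool_pos: [0.4636, 0.1766, 0.0347]
ee_rot: [3.14, 0.0, 1.411]
wrist_force: [0.1, -4.8, 12.8]
width: 0.0094
finger_force: 30.0
```

Emit:
move_arm(deltas=[0,0,0,0,0.0,0.08,1,0,0,0,0,0,0.16,1,0,0,0,0,0,0.24,1,0,0,0,0,0,0.24,1])

```text
time: 9.15
tool_pos: [0.4636, 0.1767, 0.0346]
ee_rot: [3.14, 0.0, 1.411]
wrist_force: [-2.1, -3.8, 16.0]
width: 0.0088
finger_force: 30.0
```

Run:
```python
from h import *
s=snap('side'); im=s['image'][85:225,150:300]; cv2.imwrite('pics/s3.png',cv2.cvtColor(cv2.resize(im,None,fx=5,fy=4.2,interpolation=2),4))
for n in('side','top'):
    if n=='top': s=snap('top')
    P=cloud(s).reshape(-1,3); c=s['image'].reshape(-1,3).astype(int)
    d=P-HINGE; h=d@HX; y=d@np.array([.163,.987,0])
    for lo,hi in((-.08,-.06),(-.05,-.03),(-.02,0)):
        m=(h>lo)&(h<hi)&(abs(y)<.06)&(P[:,2]>.02)&(P[:,2]<.075); print(n,lo,m.sum(),np.median(P[m,2]))
    for sgn in(-1,1):
        m=(h>-.14)&(h<-.12)&(y*sgn>.02)&(y*sgn<.05)&(P[:,2]>.02)&(P[:,2]<.075); print(n,'bar',sgn,m.sum(),np.median(P[m,2]) if m.any() else 0,np.percentile(P[m,2],95) if m.any() else 0)
```

```text
side -0.08 234 0.049307383813229855
side -0.05 234 0.04948694542211718
side -0.02 215 0.04941224060491417
side bar -1 34 0.05184226969501893 0.053241428606763466
side bar 1 11 0.05222374111857786 0.05395514176806304
top -0.08 265 0.049701350237484454
top -0.05 264 0.04999629039006981
top -0.02 489 0.04991894226940363
top bar -1 66 0.05210955546430418 0.055521857419931236
top bar 1 0 0 0
```

View pics/s3.png

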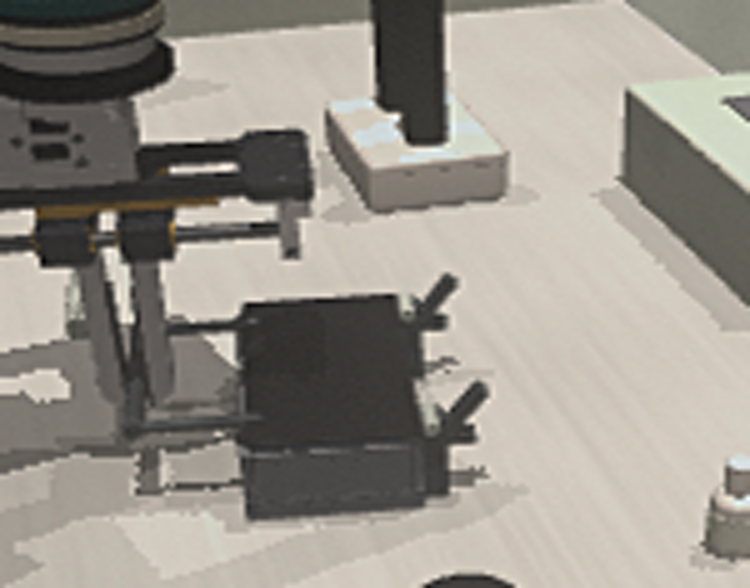

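The picture shows the cover level on the tray. The plate reads 49–50 mm high from the free-edge side back to the hinge, and the bar top is at about 53 mm, so it's closed. I'll ease the load and open only part way, to stay clear of the tray.

Emit:
move_arm(deltas=[0,0,0,0,0,-0.1,1,0,0,0,0,0,-0.1,0.7,0,0,0,0,0,-0.1,0.45,0,0,0,0,0,-0.1,0.4,0,0,0,0,0,-0.1,0.4,0,0,0,0,0,-0.1,0.4])

```text
time: 9.85
tool_pos: [0.4624, 0.1771, 0.0315]
ee_rot: [-3.14, 0.0, 1.411]
wrist_force: [-0.1, 0.1, -1.0]
width: 0.0278
finger_force: 0.0
```

Emit:
move_arm(deltas=[0,0,0,0,0,-0.7,0.4,0,0,0,0,0,-1.5,0.4,0,0,0,0,0,-2.5,0.4,0,0,0,0,0,-4,0.4,0,0,0,0,0,-6,0.4,0,0,0,0,0,-9,0.4,0,0,0,0,0,-12,0.4,0,0,0,0,0,-12,0.4])

```text
time: 10.65
tool_pos: [0.4662, 0.1778, 0.1584]
ee_rot: [3.131, -0.005, 1.411]
wrist_force: [1.0, -0.2, 0.1]
width: 0.028
finger_force: 0.0
```

Run:
```python
from h import *
s=snap('side'); save(s,'s4.png'); o=robot.get_obs(); print(o['tool_pos'],o['wrist_force'])
```

```text
[0.46481604 0.17742862 0.15558373] [ 0.2127687  -0.64049004 -1.02311762]
```

View pics/s4.png

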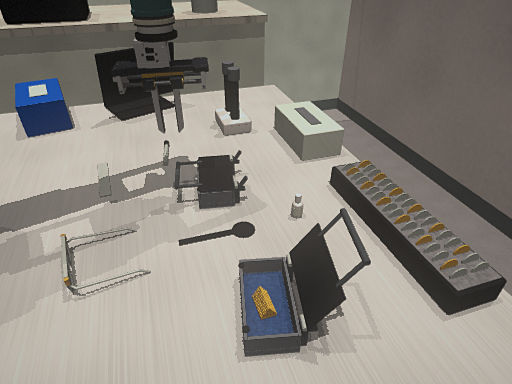

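The lens cover lies closed at about (215,175), the gripper is clear above it, and the prism cover still leans open.

```bash
python3 -c "
from bench import robot
print(robot.close_job())"
```

```text
the job is handed in; nothing more can be done
None
```

The lens tray's cover is closed on its bumpers and released, the prism tray's cover still leans open, and the job was handed in at about 10.7 s of the 35 s allowed; the hand-in returned no verdict.

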